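# Poke a thrust cup out of a scale frame from below

### The job

Pick up the C-shaped pusher, bring its pin under the raised scale frame and feel for the hidden access hole, then poke the tight steel thrust cup up out of its pocket, gently and without forcing the pusher against the frame. Stand the pusher upright on the bench well clear of the frame, take the cup out by its raised rim, and stand it open side up in the grey parts tray. Leave the screwdriver, the bottle and the relay where they are.

Things in the scene. Friction and masses are not known exactly. Their poses are not given: they have to be found in the camera images.
- frame: Fixed aluminium scale corner frame: plate 130 (x) x 100 (y) x 33 mm (z), underside 50 mm and top 83 mm above the bench, on four 14 mm legs with 24 mm round feet at x +-54, y +-39 mm. Origin on the bench under the plate's centre, z up. Small bolt heads at its corners. The pusher goes in under the plate from the -y side, between the legs (84 mm free).
- pocket (a point): On the plate's top (83 mm) at its centre: axis of the round upright pocket, 31.2 mm wide, that holds the thrust cup. Four sprung shoes in its wall grip the cup: pushing it up takes some 4 to 15 N, and it stays at the height where it is left while its lower end is in the pocket. The cup rests on a ledge 60 mm up, with a 26 mm opening.
- washer (a point): Point on the pocket's axis, underside (50 mm up) of the 4 mm thick sprung keeper washer below the pocket, flush with the plate; it gives 1 mm per 3 N, 4 mm at most. Its access hole, 14 mm wide, lies 5 mm off this axis in a direction that varies and cannot be seen: on the axis a pin hits the washer. It does not turn. Never press washer or frame with 30 N.
- cup: Steel thrust cup, round, 30 mm diameter, 22 mm high, blind bore 16 mm wide and 8 mm deep in its top; about 90 g. Origin at the centre of its underside, z out of the open side. At the start its underside is 60 mm above the bench and its rim 1 mm below the plate top, out of the fingers' reach. Poked up fully it is 13 mm higher, rim 12 mm above the plate.
- pusher: C-shaped steel hand pusher, 0.4 kg, standing on its foot. Origin under the foot, below the pin; z up. Foot 50 (x) mm, y -75 to +25 mm, 12 mm high. Stem 22 mm wide, y -70 to -56 mm. Top arm over the foot, height 95 to 109 mm. The C is open to +y, so with its axes parallel to the frame's it passes under and over the plate from the frame's -y side.
- pusher_tip (a point): Top of the pusher's upright pin, 35 mm above the underside of the foot, on its axis. The pin is 8 mm in diameter and stands 23 mm out of the foot. When it is in the access hole the pusher can be lifted until its foot meets the plate's underside (foot 38 mm off the bench); the cup is then 13 mm up.
- pusher_grip (a point): Point in the pusher's black grip block, right above the pin, 130 mm above the underside of the foot. The block is 40 (x) x 16 (y) mm, height 109 to 147 mm: pinch it from above across its y faces.
- tray: Fixed grey open parts tray 160 (x) x 130 (y) x 22 mm high, walls and floor 4 mm thick. Origin at the centre of its underside.
- driver: Screwdriver lying on the bench, 170 mm long; bystander.
- cleaner: White bottle, 40 mm in diameter, 110 mm high, standing; origin at the centre of its underside; bystander.
- relay: Black relay 45 x 30 x 26 mm with an orange strip; origin at the centre of its underside; bystander.

How it is judged:
By the outcome, as a careful person would: the job done as asked, in the order asked, and still so for the second after the job is handed in, with the robot touching nothing.
It also fails if it takes over 69 s, if anything falls off the work surface, if the arm or the gripper's body presses on something with over 40 N, if the wrist force passes 120 N, or if a joint passes its speed limit or range.

### The arm

A 7-joint arm with a two-finger parallel gripper is mounted at the origin on the work surface. World frame = base frame: x ahead of the robot, y to its left, z up, the work surface at z = 0. Lengths are in m, angles in rad, forces in N, time in s.
With the tool pointing down it reaches from about 0.4 to 0.75 m from the base axis. Payload 19.5 kg.
Tool frame: the origin (TCP) lies at the centre of the arm's flange, where the gripper is bolted on; the fingertips stand 173 mm ahead of it and the grasp point (between the pads) lies 155 mm ahead of it; z points along the fingers, y is the line along which they close (so a half turn about z gives the same grasp; the last joint's range is limited). The gripper opens to 85 mm and grips with 20 to 120 N. Pads are 22 mm wide; open, the fingers measure 114 mm over their backs; the gripper's body (76 mm by 85 mm) begins 54 mm behind the grasp point. The pads swing forward as they close: fully open they stand 13 mm farther back than shut.
Start: joints at [1.28, 0.707, -0.028, 1.485, 0.022, 0.951, -0.075], TCP at [0.142, -0.557, 0.405] pointing down, gripper open.
Joint ranges: [-2.71, 2.71], [-0.32, 2.16], [-1.57, 1.52], [0, 2.45], [-1.46, 4.6], [0, 2.02], [-2.83, 2.83]. Speed limits (rad/s): [1.89, 1.89, 2.57, 2.57, 3.01, 3.01, 3.01].

### API

Orientations are given as a 3x3 rotation matrix whose columns are the frame's x, y, z axes.
In Python, from plant import manip, optics gives the robot as it stands. The module is installed in compiled form; this text tells all that it offers.
- The arm moves only by the tool drive_tool, never from a script. Its argument "series" is one flat list of numbers, 7 for each row, row after row: the turn, a rotation vector about the tool's x, y, z in degrees, then the shift along the tool's x, y, z in m, then the opening, from 0 (shut) to 1 (fully open). In form: [ax, ay, az, dx, dy, dz, claw, ax, ay, az, dx, dy, dz, claw, ...]. A call has 1 to 20 rows; each row shifts and turns the commanded pose from where the row before left it, along the tool's axes as they then stand; what a row does not reach is not made up. A row lasts 1/12 s, in which the tool goes at most 41.7 mm and 7.16 degrees, less where a joint would pass 70% of its speed; a pose out of reach is approached as far as the arm can. A call is refused whole if a number of a shift passes 0.0417 or a number of a turn 7.16, either way. A call with a gripper value outside its range is refused whole. The fingers move at their own pace and stop on an object; the grip force is fixed at half the most. Time passes only in rows, so rows that do not move let the fingers close. It gives the time, the measured TCP pose, the force, the opening and the grip force at its end, in the units of the state.
- manip.get_state(): the state, without advancing time (a new reading comes with each control period).
- optics.camera(name): name is "scene" or "top" or "wrist"; returns the picture (384x512x3 uint8, blue, green, red); there is no depth.
- optics.camera_params(name): a dict with "camera_matrix" (3x3 intrinsics, pixels), "D" ([k1, k2, p1, p2, k3] as OpenCV has them; the pictures are not rectified), "pose" (4x4, takes a point from camera to world coordinates). Camera axes: x right, y up, looking along -z (the intrinsics and any distortion apply to the point x, -y, -z); pixel columns grow to the right and rows downward; lengths in m; the calibration is good to about 2 mm. A picture is of the moment at which its call begins: read the wrist's pose just before it. camera_params takes no time and is no camera call; for the wrist camera it gives the pose at the moment of the call.
- manip.hand_in(): hands the job in; it is judged then, once.
The state is a dict: "time_s": time; "q": joint angles; "dq": joint speeds; "effort": joint torques, N m; "ee_pos": TCP position; "orientation": TCP orientation; "force": force on the tool from outside, world axes, zero at the start; "moment": the same for the moment, N m; "finger_gap": finger opening in m; "finger_force": force on a finger pad.
Only numpy, scipy, OpenCV 4.12 (cv2) and the standard library are available. Lean on these libraries where they do the work, as an engineer would, in place of code of your own. Each camera call takes 0.05 s, during which the arm holds its last target. There are 200 camera calls.

## Working session

There is one attempt and no reset: what is moved stays moved. The work goes in short steps, Python scripts to look and compute and a tool call to move; the robot and the scene stay as the last step left them, time stands still between calls to the robot, and variables do not carry over. Pictures are saved under pics/ and viewed, at most 10 in all, crops included, and the job is handed in when it is done.

Besides the shell and the picture viewer there is one more tool, called as a command line: name --argument value ..., lists and objects as JSON in quotes. drive_tool: Moves the arm, as the interface text tells. Its arguments: {"type":"object","properties":{"series":{"type":"array","items":{"type":"number"}}},"required":["series"]}

```bash
mkdir -p pics; cat > h.py <<'E'
import numpy as np, cv2
from plant import manip, optics
def ray(name,u,v,P=None):
    p=optics.camera_params(name); K=np.array(p["camera_matrix"]);D=np.array(p["D"]);T=np.array(P if P is not None else p["pose"])
    a=cv2.undistortPoints(np.array([[[u,v]]],float),K,D)[0,0]
    d=T[:3,:3]@np.array([a[0],-a[1],-1]); return T[:3,3],d
def at(name,u,v,z,P=None):
    o,d=ray(name,u,v,P); return (o+d*(z-o[2])/d[2])
def proj(name,X,P=None):
    p=optics.camera_params(name); K=np.array(p["camera_matrix"]);D=np.array(p["D"]);T=np.array(P if P is not None else p["pose"])
    X=np.atleast_2d(X); c=(X-T[:3,3])@T[:3,:3]; c=c*[1,-1,-1]
    return cv2.projectPoints(c.reshape(-1,1,3),np.zeros(3),np.zeros(3),K,D)[0].reshape(-1,2)
def snap(name,fn,crop=None,s=1.5):
    im=optics.camera(name)
    if crop: x0,y0,x1,y1=crop; im=im[y0:y1,x0:x1]
    cv2.imwrite("pics/"+fn,cv2.resize(im,None,fx=s,fy=s,interpolation=cv2.INTER_CUBIC))
E
python3 - <<'E'
from h import *
np.set_printoptions(precision=3,suppress=True)
for n in("scene","top"):
    snap(n,n+"1.png"); p=optics.camera_params(n);print(n,p["camera_matrix"],p["D"],p["pose"])
s=manip.get_state();print(s["ee_pos"],s["orientation"],s["force"],s["time_s"],s["finger_gap"])
E
```

```text
scene [[348.841   0.    257.51 ]
 [  0.    348.841 192.032]
 [  0.      0.      1.   ]] [-0.086  0.     0.     0.     0.   ] [[-0.733 -0.552  0.398  0.966]
 [ 0.68  -0.596  0.426  0.415]
 [ 0.002  0.583  0.812  0.856]
 [ 0.     0.     0.     1.   ]]
top [[495.024   0.    262.474]
 [  0.    495.024 194.225]
 [  0.      0.      1.   ]] [-0.067  0.     0.     0.     0.   ] [[-0.022  0.979 -0.202  0.344]
 [-1.    -0.022  0.003  0.04 ]
 [-0.001  0.202  0.979  1.252]
 [ 0.     0.     0.     1.   ]]
[ 0.142 -0.557  0.404] [[ 0.969  0.246 -0.   ]
 [ 0.246 -0.969  0.001]
 [-0.    -0.001 -1.   ]] [-0.25   0.347  0.982] 0.1 0.08548340288633463
```

View pics/scene1.png

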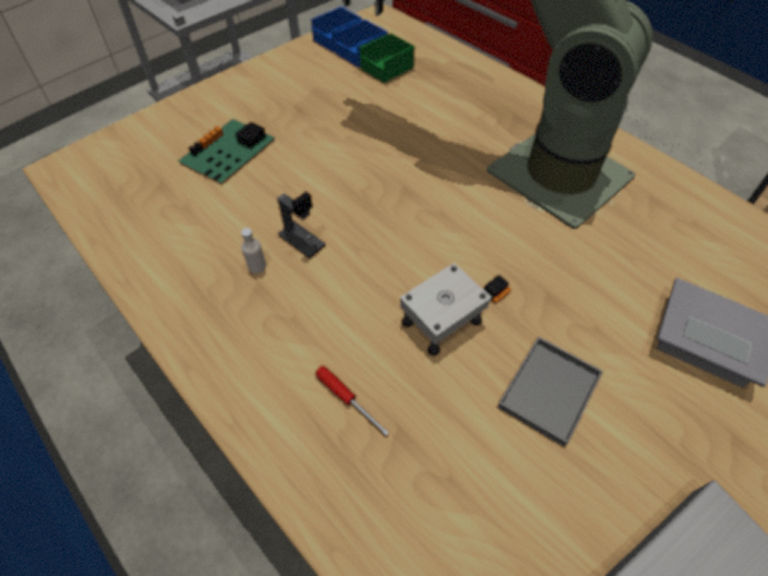

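View pics/top1.png

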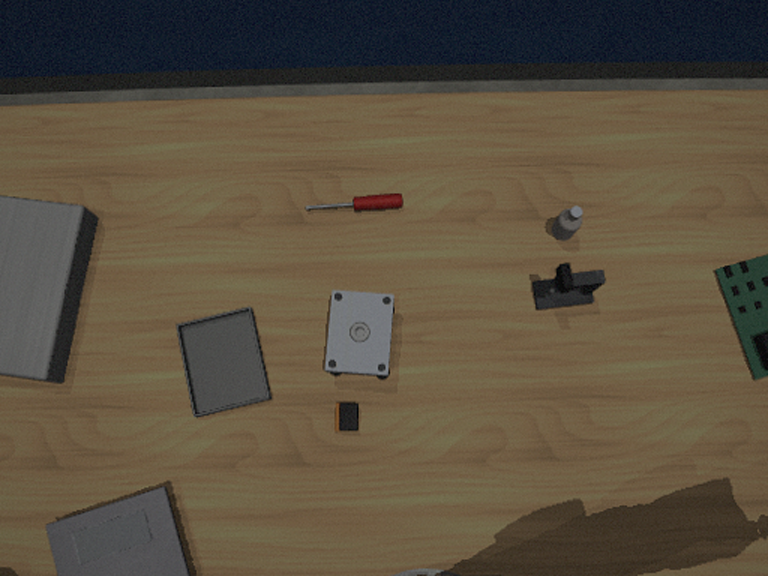

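The scene view shows the pusher, bottle, frame, relay, driver and tray. In the top view (768 px scale), the frame's pocket is at about (360,332), the pusher at (567,288) with its stem to the right, the tray at (224,362) and the relay at (348,416). I'll enlarge crops of these next.

```bash
python3 - <<'E'
from h import *
im=optics.camera("top")
a=im[185:260,205:275];b=im[170:215,345:415]
s=im[195:285,110:190]
r=lambda x,f:cv2.resize(x,None,fx=f,fy=f,interpolation=cv2.INTER_CUBIC)
A=r(a,5.6);B=r(b,5.6)
C=np.zeros((600,800,3),np.uint8)
C[:A.shape[0],:A.shape[1]]=A;C[:B.shape[0],400:400+B.shape[1]]=B
sc=optics.camera("scene")[120:175,180:225];S=r(sc,5.6);C[260:260+S.shape[0],410:410+S.shape[1]]=S
C=np.clip(C.astype(float)*1.6,0,255).astype(np.uint8)
cv2.imwrite("pics/c1.png",C)
E
```

```text
(no output)
```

View pics/c1.png

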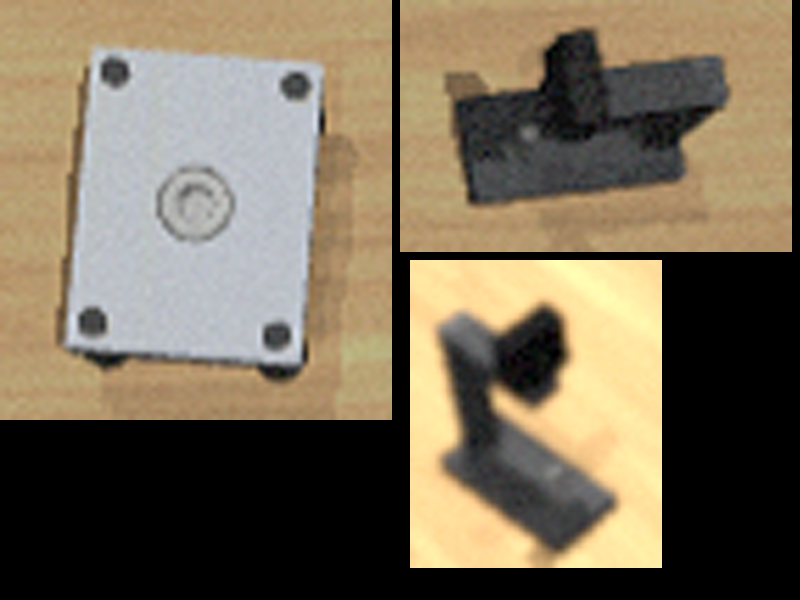

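```bash
python3 - <<'E'
from h import *
from scipy.optimize import least_squares
np.set_printoptions(precision=4,suppress=True)
def px(u,v,x0,y0,f=5.6): return ((u+.5)/f-.5+x0,(v+.5)/f-.5+y0)
def tf(q,M): c,s=np.cos(q[2]),np.sin(q[2]); M=np.array(M,float); return np.c_[q[0]+c*M[:,0]-s*M[:,1],q[1]+s*M[:,0]+c*M[:,1],M[:,2]]
def fit(name,M,U,g):
    U=np.array(U); r=least_squares(lambda q:(proj(name,tf(q,M))-U).ravel(),g)
    print(r.x,"deg",np.degrees(r.x[2]));print(r.fun.reshape(-1,2).round(1).tolist()); return r.x
# frame: TL = +x,+y ; 
f=fit("top",[[.065,.05,.083],[.065,-.05,.083],[-.065,-.05,.083],[-.065,.05,.083],[0,0,.082]],
 [px(*p,205,185) for p in [(95,47),(322,65),(302,363),(65,347),(195,203)]],[.5,.1,0])
p=fit("top",[[.025,.025,.012],[-.025,.025,.006],[-.025,-.075,.006],[0,0,.035]],
 [px(u-400,v,345,170) for u,v in [(458,100),(472,201),(684,176),(530,131)]],[.5,-.3,0])
print("grip pix",(proj("top",tf(p,[[.02,.008,.147],[.02,-.008,.147],[-.02,-.008,.147],[-.02,.008,.147]]))-[345,170]+.5)*5.6+[400,0])
t=fit("top",[[.08,.065,.022],[.08,-.065,.022],[-.08,-.065,.022],[-.08,.065,.022]],[(a/1.5,b/1.5) for a,b in [(179,325),(251,309),(271,399),(196,416)]],[.4,.3,0])
r=at("top",348/1.5,417/1.5,.026);b=at("top",573/1.5,212/1.5,.11);print("relay",r,"bottle",b)
print("scene pin",proj("scene",tf(p,[[0,0,.035]])),"seen",px(552-410,470-260,180,120))
print("scene frame",proj("scene",tf(f,[[0,0,.082]])),445/1.5,297/1.5)
E
```

```text
[ 0.5207  0.0927 -0.0953] deg -5.460564693413729
[[-0.4, -0.1], [0.4, -0.4], [-0.1, 0.3], [0.0, -0.0], [0.2, 0.2]]
[ 0.5917 -0.2287  0.1093] deg 6.259914368777333
[[-0.3, -0.7], [0.1, 0.6], [0.3, 0.0], [-0.1, 0.1]]
grip pix [[558.6621  31.7534]
 [596.6715  26.8592]
 [614.0303 120.9988]
 [575.7709 126.0024]]
[0.4838 0.3217 0.2147] deg 12.30330852919964
[[-1.0, -0.3], [1.1, -1.5], [0.6, 0.4], [-0.7, 1.3]]
relay [0.3886 0.1156 0.026 ] bottle [ 0.7034 -0.2554  0.11  ]
scene pin [[204.9528 156.5927]] seen (204.94642857142858, 157.08928571428572)
scene frame [[296.6282 197.1696]] 296.6666666666667 198.0
```

drive_tool --series '[0, 0, 4, 0, 0, 0, 1, 0, 0, 4, 0, 0, 0, 1, 0, 0, 0, 0.03, -0.0173, 0, 1, 0, 0, 0, 0.03, -0.0173, 0, 1, 0, 0, 0, 0.03, -0.0173, 0, 1, 0, 0, 0, 0.03, -0.0173, 0, 1, 0, 0, 0, 0.03, -0.0173, 0, 1, 0, 0, 0, 0.03, -0.0173, 0, 1, 0, 0, 0, 0.03, -0.0173, 0, 1, 0, 0, 0, 0.03, -0.0173, 0, 1, 0, 0, 0, 0.03, -0.0173, 0, 1, 0, 0, 0, 0.03, -0.0173, 0, 1, 0, 0, 0, 0.03, -0.0173, 0, 1, 0, 0, 0, 0.03, -0.0173, 0, 1, 0, 0, 0, 0.03, -0.0173, 0, 1, 0, 0, 0, 0.03, -0.0173, 0, 1, 0, 0, 0, 0.03, -0.0173, 0, 1, 0, 0, 0, 0.03, -0.0173, 0, 1]'

```text
time_s: 1.7
ee_pos: [0.5898, -0.2285, 0.4047]
orientation: [[0.994, 0.109, -0.0], [0.109, -0.994, 0.0], [-0.0, -0.0, -1.0]]
force: [0.9, -0.7, 0.4]
finger_gap: 0.0856
finger_force: 0.0
```

```bash
cat >> h.py <<'E'
np.set_printoptions(precision=4,suppress=True)
FR=(.5207,.0927,-.0953)
def tf(q,M): c,s=np.cos(q[2]),np.sin(q[2]); M=np.atleast_2d(np.array(M,float)); return np.c_[q[0]+c*M[:,0]-s*M[:,1],q[1]+s*M[:,0]+c*M[:,1],M[:,2]]
def st():
    s=manip.get_state();R=np.array(s["orientation"]);print("t",s["time_s"],"p",np.array(s["ee_pos"]),"yaw",np.degrees(np.arctan2(R[1,0],R[0,0])).round(2),"z",R[:,2],"F",np.array(s["force"]),"M",np.array(s["moment"]),"gap",s["finger_gap"],s["finger_force"]);return s
def go(P,yaw):
    s=st();R=np.array(s["orientation"]);print("tool shift",R.T@(np.array(P)-s["ee_pos"]),"turn z",np.degrees(np.arctan2(R[1,0],R[0,0]))-yaw)
E
python3 - <<'E'
from h import *
go([.5917,-.2287,.285],6.26)
P=np.array(optics.camera_params("wrist")["pose"]);print(P);np.save("P1.npy",P);snap("wrist","w1.png")
E
```

```text
t 1.7 p [ 0.5898 -0.2285  0.4047] yaw 6.27 z [-0.0002  0.0001 -1.    ] F [ 0.8898 -0.7214  0.3719] M [-0.0345 -0.0105 -0.0039] gap 0.0855722709479035 0.0
tool shift [0.0019 0.0005 0.1197] turn z 0.005794201016181333
[[ 0.1091  0.9497  0.2936  0.6633]
 [-0.994   0.104   0.0329 -0.2203]
 [ 0.0007 -0.2954  0.9554  0.3742]
 [ 0.      0.      0.      1.    ]]
```

View pics/w1.png

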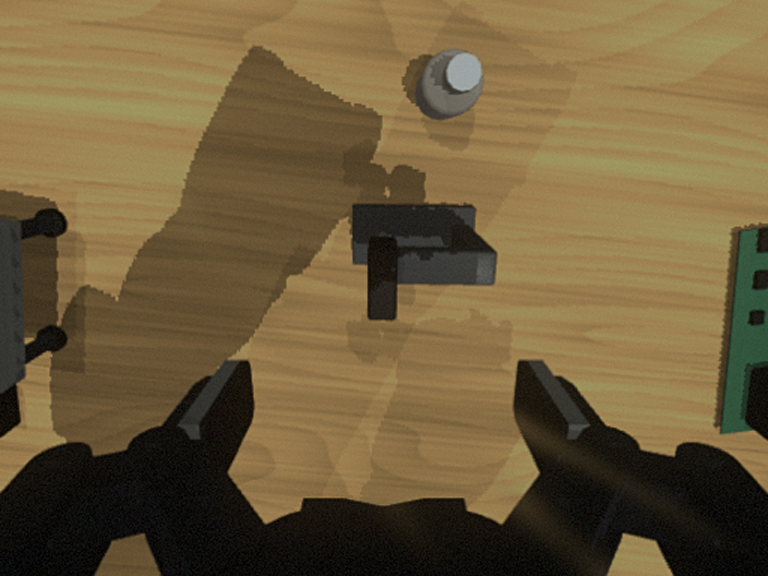

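The wrist view shows the grip block's top face at about (368–397, 238–320) in the enlarged picture. It is aligned with the image, between the open pads.

```bash
python3 - <<'E'
from h import *
P=np.load("P1.npy")
for u,v in[(370,238),(397,238),(397,320),(368,320),(382.5,279)]: print(at("wrist",u/1.5-.17,v/1.5-.17,.147,P))
E
```

```text
[ 0.6157 -0.2188  0.147 ]
[ 0.6172 -0.2326  0.147 ]
[ 0.5722 -0.238   0.147 ]
[ 0.5705 -0.2223  0.147 ]
[ 0.5945 -0.2276  0.147 ]
```

drive_tool --series '[0, 0, 0, 0.0015, 0, 0.03, 1, 0, 0, 0, 0, 0, 0.03, 1, 0, 0, 0, 0, 0, 0.03, 1, 0, 0, 0, 0, 0, 0.02, 1, 0, 0, 0, 0, 0, 0.0075, 1, 0, 0, 0, 0, 0, 0, 0.4, 0, 0, 0, 0, 0, 0, 0.3, 0, 0, 0, 0, 0, 0, 0, 0, 0, 0, 0, 0, 0, 0, 0, 0, 0, 0, 0, 0, 0, 0, 0, 0, 0, 0, 0, 0, 0, 0, 0, 0, 0, 0, 0, 0, 0, 0, 0, 0, 0, 0]'

```text
time_s: 2.83
ee_pos: [0.5902, -0.2294, 0.2875]
orientation: [[0.994, 0.109, 0.0], [0.109, -0.994, 0.0], [0.0, -0.0, -1.0]]
force: [-0.3, 3.8, 5.5]
finger_gap: 0.0152
finger_force: 61.3
```

```bash
python3 - <<'E'
from h import *
st()
E
```

```text
t 2.8333 p [ 0.5902 -0.2294  0.2875] yaw 6.27 z [ 0.0004  0.0004 -1.    ] F [-0.2722  3.8279  5.4878] M [ 0.617   0.2122 -0.012 ] gap 0.015177991233298601 61.259955167770386
```

drive_tool --series '[0, 0, 0, 0, 0, -0.004, 0, 0, 0, 0, 0, 0, -0.004, 0, 0, 0, 4, 0, 0, 0, 0, 0, 0, 4, 0, 0, 0, 0, 0, 0, 3.7, 0, 0, 0, 0, 0, 0, 0, -0.0127, -0.0229, 0, 0, 0, 0, 0, -0.0127, -0.0229, 0, 0, 0, 0, 0, -0.0127, -0.0229, 0, 0, 0, 0, 0, -0.0127, -0.0229, 0, 0, 0, 0, 0, -0.0127, -0.0229, 0, 0, 0, 0, 0, -0.0127, -0.0229, 0, 0, 0, 0, 0, -0.0127, -0.0229, 0, 0, 0, 0, 0, -0.0127, -0.0229, 0, 0, 0, 0, 0, 0, 0, 0, 0, 0, 0, 0, 0, 0, 0, 0]'

```text
time_s: 4.08
ee_pos: [0.5062, -0.0366, 0.2956]
orientation: [[0.996, -0.093, 0.0], [-0.093, -0.996, 0.0], [0.0, -0.0, -1.0]]
force: [-0.0, -0.2, -4.4]
finger_gap: 0.015
finger_force: 60.4
```

```bash
python3 - <<'E'
from h import *
go([.5192,.092,.2955],-5.46)
a=optics.camera("scene")[120:250,225:345];b=optics.camera("top")[160:260,200:320]
r=lambda x,h:cv2.resize(x,(int(x.shape[1]*h),int(x.shape[0]*h)),interpolation=cv2.INTER_CUBIC)
C=np.zeros((600,800,3),np.uint8);A=r(a,3.3);B=r(b,3.3);C[:A.shape[0],:A.shape[1]]=A;C[:B.shape[0],400:400+B.shape[1]]=B
cv2.imwrite("pics/c2.png",np.clip(C*1.5,0,255).astype(np.uint8))
E
```

```text
t 4.0833 p [ 0.5062 -0.0366  0.2956] yaw -5.33 z [ 0.0002  0.0004 -1.    ] F [-0.0067 -0.2289 -4.3894] M [ 0.0209 -0.0975  0.0003] gap 0.015003505375226597 60.37171125411987
tool shift [ 0.001  -0.1292  0.0002] turn z 0.1271900915608022
```

View pics/c2.png

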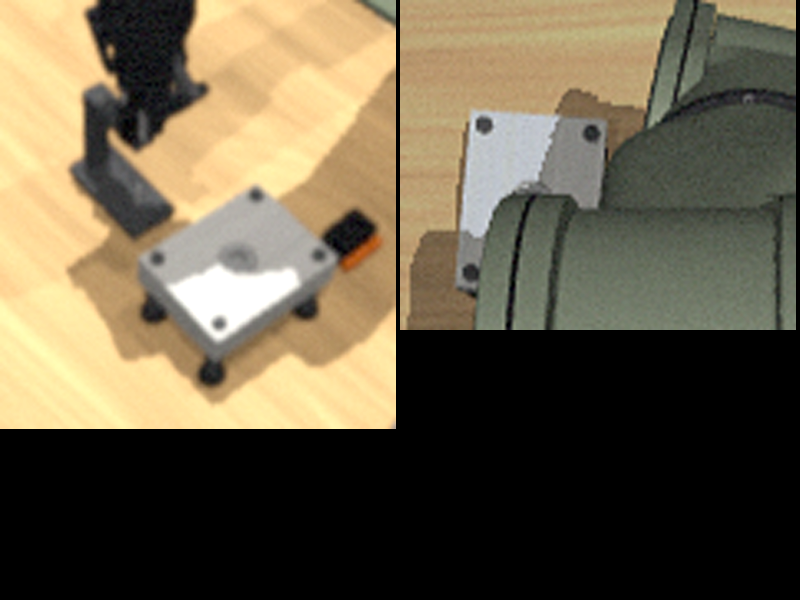

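drive_tool --series '[0, 0, 0.13, 0.001, -0.0155, 0, 0, 0, 0, 0, 0, -0.0155, 0, 0, 0, 0, 0, 0, -0.0155, 0, 0, 0, 0, 0, 0, -0.0155, 0, 0, 0, 0, 0, 0, -0.0155, 0, 0, 0, 0, 0, 0, -0.0155, 0, 0, 0, 0, 0, 0, -0.0155, 0, 0, 0, 0, 0, 0, -0.0155, 0, 0, 0, 0, 0, 0, 0, 0, 0, 0, 0, 0, 0, 0, 0, 0]'

```text
time_s: 5.02
ee_pos: [0.5196, 0.0855, 0.2952]
orientation: [[0.995, -0.097, 0.0], [-0.097, -0.995, -0.0], [0.0, 0.0, -1.0]]
force: [0.0, -0.4, -4.2]
finger_gap: 0.0151
finger_force: 60.4
```

drive_tool --series '[0, 0, 0, 0, 0, -0.003, 0, 0, 0, 0, 0, 0, -0.003, 0, 0, 0, 0, 0, 0, -0.002, 0, 0, 0, 0, 0, 0, -0.001, 0, 0, 0, 0, 0, 0, -0.001, 0, 0, 0, 0, 0, 0, 0, 0, 0, 0, 0, 0, 0, 0, 0]'

```text
time_s: 5.6
ee_pos: [0.5193, 0.0853, 0.305]
orientation: [[0.995, -0.098, -0.0], [-0.098, -0.995, -0.001], [-0.0, 0.001, -1.0]]
force: [0.0, -4.7, -13.6]
finger_gap: 0.0151
finger_force: 59.1
```

drive_tool --series '[0, 0, 0, 0, 0, 0.004, 0, 0, 0, 0, 0, 0, 0.002, 0, 0, 0, 0, 0, -0.006, 0, 0, 0, 0, 0, 0, -0.0055, 0, 0, 0, 0, 0, 0, 0, 0, 0, 0, 0, 0, 0, 0, -0.003, 0, 0, 0, 0, 0, 0, -0.002, 0, 0, 0, 0, 0, 0, -0.001, 0, 0, 0, 0, 0, 0, 0, 0, 0, 0, 0, 0, 0, 0, 0]'

```text
time_s: 6.43
ee_pos: [0.5204, 0.097, 0.3054]
orientation: [[0.995, -0.097, 0.0], [-0.097, -0.995, 0.0], [0.0, -0.0, -1.0]]
force: [0.1, -0.9, -3.7]
finger_gap: 0.0153
finger_force: 60.6
```

drive_tool --series '[0, 0, 0, 0, 0, -0.002, 0, 0, 0, 0, 0, 0, -0.002, 0, 0, 0, 0, 0, 0, -0.002, 0, 0, 0, 0, 0, 0, -0.001, 0, 0, 0, 0, 0, 0, -0.001, 0, 0, 0, 0, 0, 0, 0, 0]'

```text
time_s: 6.93
ee_pos: [0.5204, 0.0971, 0.3132]
orientation: [[0.995, -0.097, -0.0], [-0.097, -0.995, 0.0], [-0.0, -0.0, -1.0]]
force: [-0.7, 0.6, -6.6]
finger_gap: 0.0153
finger_force: 59.8
```

drive_tool --series '[0, 0, 0, 0, 0, -0.001, 0, 0, 0, 0, 0, 0, -0.001, 0, 0, 0, 0, 0, 0, -0.001, 0, 0, 0, 0, 0, 0, 0, 0]'

```text
time_s: 7.27
ee_pos: [0.5204, 0.0971, 0.3163]
orientation: [[0.995, -0.097, -0.0], [-0.097, -0.995, 0.0], [-0.0, -0.0, -1.0]]
force: [-0.3, 0.3, -9.2]
finger_gap: 0.015
finger_force: 59.7
```

drive_tool --series '[0, 0, 0, 0, 0, -0.001, 0, 0, 0, 0, 0, 0, -0.001, 0, 0, 0, 0, 0, 0, -0.001, 0, 0, 0, 0, 0, 0, -0.001, 0, 0, 0, 0, 0, 0, -0.001, 0, 0, 0, 0, 0, 0, -0.001, 0, 0, 0, 0, 0, 0, -0.001, 0, 0, 0, 0, 0, 0, 0, 0]'

```text
time_s: 7.93
ee_pos: [0.5204, 0.0971, 0.3234]
orientation: [[0.995, -0.097, 0.0], [-0.097, -0.995, 0.0], [0.0, -0.0, -1.0]]
force: [-0.5, -0.1, -8.2]
finger_gap: 0.0153
finger_force: 60.0
```

drive_tool --series '[0, 0, 0, 0, 0, -0.0005, 0, 0, 0, 0, 0, 0, -0.0005, 0, 0, 0, 0, 0, 0, 0, 0, 0, 0, 0, 0, 0, 0, 0]'

```text
time_s: 8.27
ee_pos: [0.5204, 0.0971, 0.3243]
orientation: [[0.995, -0.097, -0.0], [-0.097, -0.995, 0.0], [-0.0, -0.0, -1.0]]
force: [-0.7, -0.1, -8.5]
finger_gap: 0.015
finger_force: 59.8
```

drive_tool --series '[0, 0, 0, 0, 0, -0.0005, 0, 0, 0, 0, 0, 0, 0, 0]'

```text
time_s: 8.43
ee_pos: [0.5204, 0.0971, 0.3248]
orientation: [[0.995, -0.097, -0.0], [-0.097, -0.995, 0.0], [-0.0, -0.0, -1.0]]
force: [0.2, 0.4, -9.8]
finger_gap: 0.0149
finger_force: 59.7
```

drive_tool --series '[0, 0, 0, 0, 0, 0.003, 0, 0, 0, 0, 0, 0, 0.005, 0, 0, 0, 0, 0, 0, 0.005, 0, 0, 0, 0, 0, 0, 0.005, 0, 0, 0, 0, 0, 0, 0.005, 0, 0, 0, 0, 0, 0, 0.004, 0, 0, 0, 0, 0, 0, 0.002, 0, 0, 0, 0, 0, 0, 0, 0]'

```text
time_s: 9.1
ee_pos: [0.5204, 0.0971, 0.2952]
orientation: [[0.995, -0.097, -0.001], [-0.097, -0.995, -0.0], [-0.001, 0.0, -1.0]]
force: [-0.6, 0.6, -3.6]
finger_gap: 0.0151
finger_force: 60.5
```

drive_tool --series '[0, 0, 0, 0, 0.0168, 0, 0, 0, 0, 0, 0, 0.0168, 0, 0, 0, 0, 0, 0, 0.0168, 0, 0, 0, 0, 0, 0, 0.0168, 0, 0, 0, 0, 0, 0, 0.0168, 0, 0, 0, 0, 0, 0, 0.0168, 0, 0, 0, 0, 0, 0, 0.0168, 0, 0, 0, 0, 0, 0, 0.0168, 0, 0, 0, 0, 0, 0.01, 0.02, 0, 0, 0, 0, 0, 0.01, 0.02, 0, 0, 0, 0, 0, 0.01, 0.02, 0, 0, 0, 0, 0, 0.01, 0.02, 0, 0, 0, 0, 0, 0.01, 0.02, 0, 0, 0, 0, 0, 0.01, 0.02, 0, 0, 0, 0, 0, 0, 0, 0, 0, 0, 0, 0, 0, 0, 0.003, 0, 0, 0, 0, 0, 0, 0.002, 0, 0, 0, 0, 0, 0, 0.001, 0, 0, 0, 0, 0, 0, 0, 0]'

```text
time_s: 10.68
ee_pos: [0.5554, -0.1612, 0.2895]
orientation: [[0.995, -0.096, -0.001], [-0.096, -0.995, 0.001], [-0.001, -0.0, -1.0]]
force: [1.1, 0.2, -3.9]
finger_gap: 0.0152
finger_force: 60.5
```

drive_tool --series '[0, 0, 0, 0, 0, 0.001, 0, 0, 0, 0, 0, 0, 0.0005, 0, 0, 0, 0, 0, 0, 0, 0]'

```text
time_s: 10.93
ee_pos: [0.5554, -0.1617, 0.2882]
orientation: [[0.995, -0.097, -0.0], [-0.097, -0.995, 0.0], [-0.0, -0.0, -1.0]]
force: [-0.9, 0.3, -3.7]
finger_gap: 0.0153
finger_force: 60.5
```

drive_tool --series '[0, 0, 0, 0, 0, 0.0005, 0, 0, 0, 0, 0, 0, 0.0004, 0, 0, 0, 0, 0, 0, 0, 0]'

```text
time_s: 11.18
ee_pos: [0.5555, -0.1619, 0.2873]
orientation: [[0.995, -0.097, 0.0], [-0.097, -0.995, 0.0], [0.0, -0.0, -1.0]]
force: [-0.2, 0.4, -2.7]
finger_gap: 0.0153
finger_force: 60.7
```

drive_tool --series '[0, 0, 0, 0, 0, 0.0003, 0.25, 0, 0, 0, 0, 0, 0, 0.4, 0, 0, 0, 0, 0, 0, 0.6, 0, 0, 0, 0, 0, 0, 0.8, 0, 0, 0, 0, 0, 0, 1, 0, 0, 0, 0, 0, 0, 1, 0, 0, 0, 0, 0, -0.015, 1, 0, 0, 0, 0, 0, -0.03, 1, 0, 0, 0, 0, 0, -0.03, 1, 0, 0, 0, 0, 0, -0.03, 1, 0, 0, 0, -0.0075, -0.0312, 0, 1, 0, 0, 0, -0.0075, -0.0312, 0, 1, 0, 0, 0, -0.0075, -0.0312, 0, 1, 0, 0, 0, -0.0075, -0.0312, 0, 1, 0, 0, 0, -0.0075, -0.0312, 0, 1, 0, 0, 0, -0.0075, -0.0312, 0, 1, 0, 0, 0, -0.0075, -0.0312, 0, 1, 0, 0, 0, -0.0075, -0.0312, 0, 1, 0, 0, 0, 0, 0, 0, 1]'

```text
time_s: 12.77
ee_pos: [0.519, 0.0982, 0.3919]
orientation: [[0.996, -0.09, -0.001], [-0.09, -0.996, 0.003], [-0.001, -0.003, -1.0]]
force: [0.3, 1.6, -0.5]
finger_gap: 0.0856
finger_force: 0.0
```

```bash
python3 - <<'E'
from h import *
st()
P=np.array(optics.camera_params("wrist")["pose"]);np.save("P2.npy",P);snap("wrist","w2.png")
E
```

```text
t 12.7667 p [0.519  0.0982 0.3919] yaw -5.17 z [-0.0007  0.003  -1.    ] F [ 0.2979  1.6477 -0.5245] M [0.0469 0.0063 0.0367] gap 0.08561276223645511 0.0
```

View pics/w2.png

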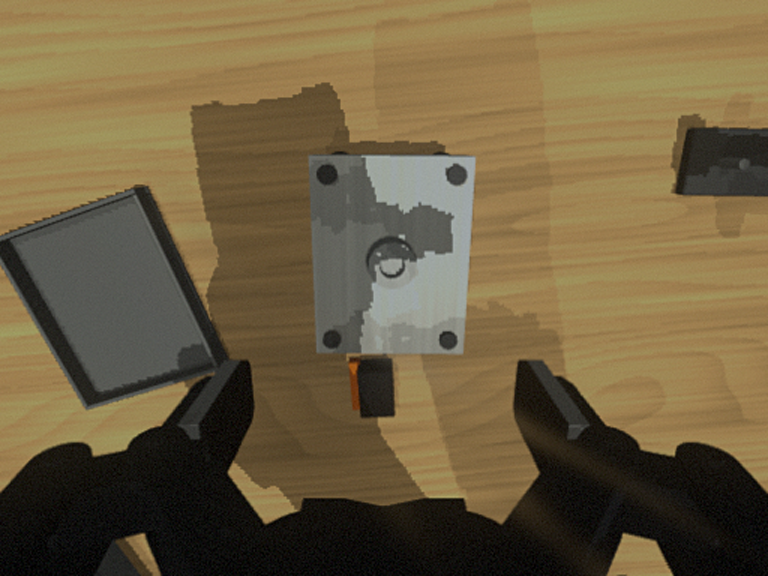

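The wrist view shows the plate at (310–475, 155–353) with the cup raised and its bore at about (392,264). The pusher stands at the right with its pin at (744,163), and the tray is at the left.

```bash
python3 - <<'E'
from h import *
P=np.load("P2.npy")
w=lambda u,v,z:at("wrist",u/1.5-.17,v/1.5-.17,z,P)
print("cup",w(392,264,.095)); print("plate",np.mean([w(*c,.083) for c in [(310,155),(475,156),(464,354),(318,353)]],0))
print("tray",[w(*c,.022) for c in [(145,188),(223,362),(88,405)]])
s=optics.camera("wrist");c=s[150:200,235:290];cv2.imwrite("pics/w2c.png",cv2.resize(c,None,fx=8,fy=8,interpolation=cv2.INTER_CUBIC))
E
```

```text
cup [0.5209 0.0932 0.095 ]
plate [0.5196 0.0933 0.083 ]
tray [array([0.5764, 0.2726, 0.022 ]), array([0.429 , 0.2423, 0.022 ]), array([0.398 , 0.3691, 0.022 ])]
```

View pics/w2c.png

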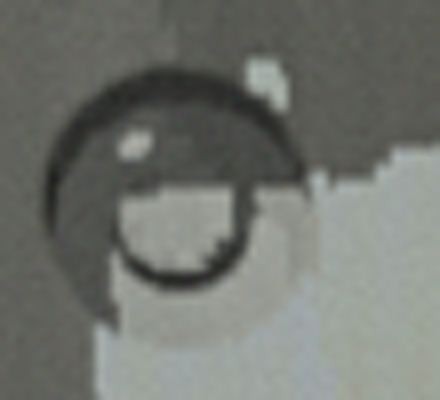

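```bash
python3 - <<'E'
from h import *
c=at("wrist",257.4,177.6,.095); print(c)
go([c[0],c[1],.245],-5.46)
E
```

```text
[0.5204 0.0909 0.095 ]
t 12.8667 p [0.5198 0.0932 0.392 ] yaw -5.46 z [-0.      0.0001 -1.    ] F [ 0.0551 -1.4213 -0.2249] M [0.0166 0.0097 0.0009] gap 0.08517646934457429 0.0
tool shift [0.0009 0.0023 0.147 ] turn z 0.0040437507348212165
```

drive_tool --series '[0, 0, 0, 0.0007, 0.0015, 0.03, 1, 0, 0, 0, 0, 0, 0.03, 1, 0, 0, 0, 0, 0, 0.03, 1, 0, 0, 0, 0, 0, 0.025, 0.8, 0, 0, 0, 0, 0, 0.014, 0.7, 0, 0, 0, 0, 0, 0.0055, 0.6, 0, 0, 0, 0, 0, 0, 0.5, 0, 0, 0, 0, 0, 0, 0.4, 0, 0, 0, 0, 0, 0, 0.2, 0, 0, 0, 0, 0, 0, 0.2, 0, 0, 0, 0, 0, 0, 0, 0, 0, 0, 0, 0, 0, 0, 0, 0, 0, 0, 0, 0, 0, 0, 0, 0, 0, 0, 0, 0, 0, 0, 0, 0, 0, 0]'

```text
invalid input
```

```bash
python3 - <<'E'
from h import *
st()
E
```

```text
t 12.8667 p [0.5198 0.0932 0.392 ] yaw -5.46 z [-0.      0.0001 -1.    ] F [ 0.0551 -1.4213 -0.2249] M [0.0166 0.0097 0.0009] gap 0.08517646934457429 0.0
```

Row count was off, so I'm resending it.

drive_tool --series '[0, 0, 0, 0.0007, 0.0015, 0.03, 1, 0, 0, 0, 0, 0, 0.03, 1, 0, 0, 0, 0, 0, 0.03, 1, 0, 0, 0, 0, 0, 0.025, 0.8, 0, 0, 0, 0, 0, 0.014, 0.7, 0, 0, 0, 0, 0, 0.0055, 0.6, 0, 0, 0, 0, 0, 0, 0.5, 0, 0, 0, 0, 0, 0, 0.4, 0, 0, 0, 0, 0, 0, 0.2, 0, 0, 0, 0, 0, 0, 0, 0, 0, 0, 0, 0, 0, 0, 0, 0, 0, 0, 0, 0, 0, 0, 0, 0, 0, 0, 0, 0]'

```text
time_s: 13.95
ee_pos: [0.521, 0.0924, 0.259]
orientation: [[0.995, -0.096, 0.003], [-0.096, -0.995, 0.003], [0.002, -0.004, -1.0]]
force: [2.3, 14.2, -2.3]
finger_gap: 0.0269
finger_force: 59.2
```

drive_tool --series '[0, 0, 0, 0, -0.0005, 0, 0, 0, 0, 0, 0, -0.0005, 0, 0, 0, 0, 0, 0, 0, 0, 0]'

```text
time_s: 14.2
ee_pos: [0.521, 0.0927, 0.259]
orientation: [[0.995, -0.096, 0.002], [-0.096, -0.995, 0.002], [0.002, -0.002, -1.0]]
force: [0.4, 8.8, -1.8]
finger_gap: 0.0268
finger_force: 59.2
```

```bash
python3 - <<'E'
from h import *
st();snap("wrist","w3.png",(150,150,362,300),3.5)
E
```

```text
t 14.2 p [0.521  0.0927 0.259 ] yaw -5.52 z [ 0.0025  0.0021 -1.    ] F [ 0.4227  8.7818 -1.8335] M [ 2.0468 -0.2555  0.0354] gap 0.026787582224268573 59.21165943145752
```

View pics/w3.png

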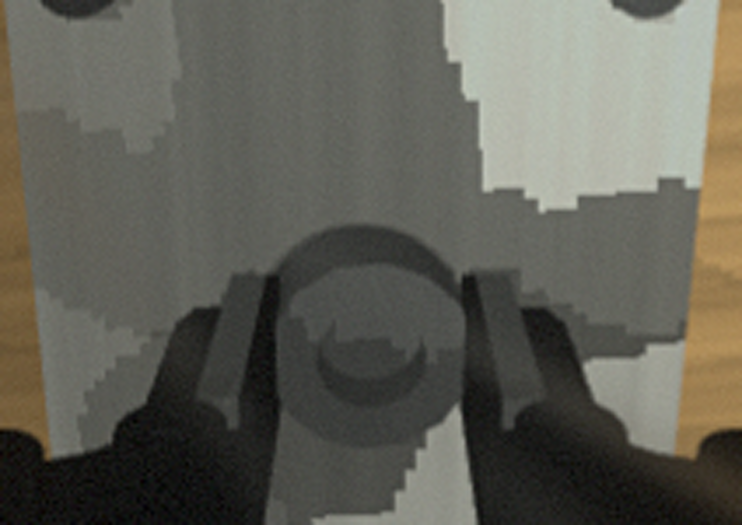

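The pads sit on either side of the raised rim, centred on the cup, with the bore at about (370,350). I'll relieve the side force and pull gently.

drive_tool --series '[0, 0, 0, 0, -0.001, 0, 0, 0, 0, 0, 0, -0.0005, 0, 0, 0, 0, 0, 0, 0, -0.001, 0, 0, 0, 0, 0, 0, -0.001, 0, 0, 0, 0, 0, 0, -0.001, 0, 0, 0, 0, 0, 0, -0.001, 0, 0, 0, 0, 0, 0, 0, 0]'

```text
time_s: 14.83
ee_pos: [0.5208, 0.0933, 0.2617]
orientation: [[0.995, -0.097, 0.0], [-0.097, -0.995, 0.0], [0.0, -0.0, -1.0]]
force: [1.1, 2.8, -2.7]
finger_gap: 0.0267
finger_force: 59.8
```

drive_tool --series '[0, 0, 0, 0, 0, -0.002, 0, 0, 0, 0, 0, 0, -0.002, 0, 0, 0, 0, 0, 0, -0.002, 0, 0, 0, 0, 0, 0, -0.002, 0, 0, 0, 0, 0, 0, -0.003, 0, 0, 0, 0, 0, 0, -0.003, 0, 0, 0, 0, 0, 0, -0.004, 0, 0, 0, 0, 0, 0, -0.005, 0, 0, 0, 0, 0, 0, -0.01, 0, 0, 0, 0, 0, 0, -0.02, 0, 0, 0, 0, 0, 0, -0.02, 0, 0, 0, 0, 0, 0, 0, 0]'

```text
time_s: 15.83
ee_pos: [0.5212, 0.0932, 0.3382]
orientation: [[0.995, -0.097, 0.004], [-0.097, -0.995, 0.001], [0.004, -0.001, -1.0]]
force: [-0.3, -0.1, 0.4]
finger_gap: 0.0265
finger_force: 60.2
```

```bash
python3 - <<'E'
from h import *
go([.484,.318,.33],-5.46)
snap("wrist","w4.png",(80,100,432,364),2.2)
E
```

```text
t 15.8333 p [0.5212 0.0932 0.3382] yaw -5.59 z [ 0.0044  0.0009 -1.    ] F [-0.2752 -0.0716  0.4208] M [-0.0331 -0.0323 -0.0079] gap 0.02654048634257975 60.18519043922424
tool shift [-0.0589 -0.2201  0.0083] turn z -0.12697053881033415
```

View pics/w4.png

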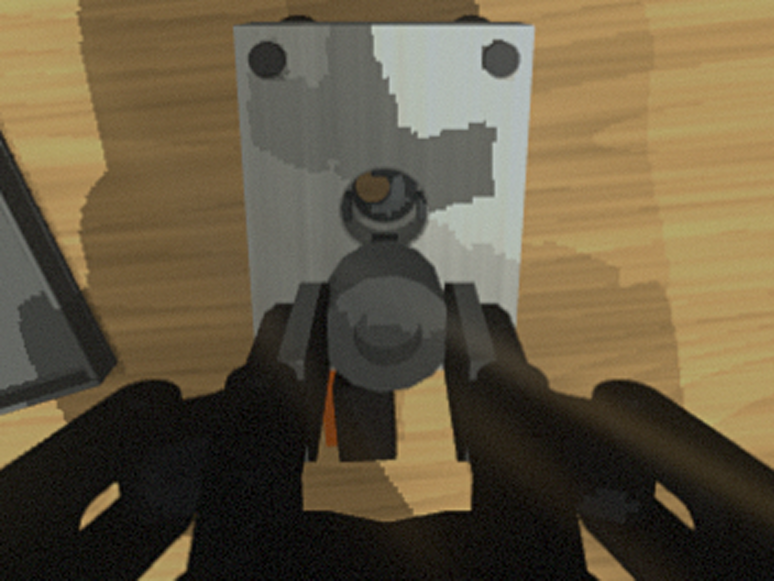

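drive_tool --series '[0, 0, 0, -0.0071, -0.0278, 0, 0, 0, 0, 0, -0.0071, -0.0278, 0, 0, 0, 0, 0, -0.0071, -0.0278, 0, 0, 0, 0, 0, -0.0071, -0.0278, 0, 0, 0, 0, 0, -0.0071, -0.0278, 0, 0, 0, 0, 0, -0.0071, -0.0278, 0, 0, 0, 0, 0, -0.0071, -0.0278, 0, 0, 0, 0, 0, -0.0071, -0.0278, 0, 0, 0, 0, 0, 0, 0, 0, 0, 0, 0, 0, 0, 0, 0.03, 0, 0, 0, 0, 0, 0, 0.03, 0, 0, 0, 0, 0, 0, 0.03, 0, 0, 0, 0, 0, 0, 0.025, 0, 0, 0, 0, 0, 0, 0.015, 0, 0, 0, 0, 0, 0, 0.006, 0, 0, 0, 0, 0, 0, 0, 0]'

```text
time_s: 17.22
ee_pos: [0.4856, 0.3198, 0.1975]
orientation: [[0.995, -0.097, -0.002], [-0.097, -0.995, -0.001], [-0.002, 0.001, -1.0]]
force: [1.2, -0.6, 0.2]
finger_gap: 0.0268
finger_force: 60.2
```

drive_tool --series '[0, 0, 0, 0, 0, 0.002, 0, 0, 0, 0, 0, 0, 0.001, 0, 0, 0, 0, 0, 0, 0, 0]'

```text
time_s: 17.47
ee_pos: [0.486, 0.3203, 0.1963]
orientation: [[0.995, -0.097, 0.001], [-0.097, -0.995, 0.001], [0.001, -0.001, -1.0]]
force: [0.2, 0.2, -0.1]
finger_gap: 0.0266
finger_force: 60.2
```

drive_tool --series '[0, 0, 0, 0, 0, 0.001, 0, 0, 0, 0, 0, 0, 0.001, 0, 0, 0, 0, 0, 0, 0.0005, 0, 0, 0, 0, 0, 0, 0, 0]'

```text
time_s: 17.8
ee_pos: [0.4858, 0.3202, 0.1931]
orientation: [[0.995, -0.097, -0.0], [-0.097, -0.995, 0.0], [-0.0, -0.0, -1.0]]
force: [-0.2, 0.5, -1.1]
finger_gap: 0.0268
finger_force: 60.2
```

drive_tool --series '[0, 0, 0, 0, 0, 0.0005, 0, 0, 0, 0, 0, 0, 0.0005, 0, 0, 0, 0, 0, 0, 0, 0]'

```text
time_s: 18.05
ee_pos: [0.4858, 0.3201, 0.192]
orientation: [[0.995, -0.097, -0.0], [-0.097, -0.995, 0.0], [-0.0, -0.0, -1.0]]
force: [0.6, 0.3, -0.9]
finger_gap: 0.0266
finger_force: 60.2
```

drive_tool --series '[0, 0, 0, 0, 0, 0.0005, 0, 0, 0, 0, 0, 0, 0.0005, 0, 0, 0, 0, 0, 0, 0, 0]'

```text
time_s: 18.3
ee_pos: [0.4859, 0.3202, 0.1911]
orientation: [[0.995, -0.097, 0.0], [-0.097, -0.995, 0.0], [0.0, -0.0, -1.0]]
force: [-0.1, 0.7, 2.2]
finger_gap: 0.0269
finger_force: 60.6
```

drive_tool --series '[0, 0, 0, 0, 0, 0.0005, 0, 0, 0, 0, 0, 0, 0, 0]'

```text
time_s: 18.47
ee_pos: [0.486, 0.3201, 0.1909]
orientation: [[0.995, -0.097, 0.0], [-0.097, -0.995, 0.0], [0.0, -0.0, -1.0]]
force: [-1.2, -1.2, 7.4]
finger_gap: 0.0269
finger_force: 61.3
```

drive_tool --series '[0, 0, 0, 0, 0, 0, 0.4, 0, 0, 0, 0, 0, 0, 0.5, 0, 0, 0, 0, 0, 0, 0.7, 0, 0, 0, 0, 0, 0, 0.7, 0, 0, 0, 0, 0, -0.01, 0.7, 0, 0, 0, 0, 0, -0.03, 0.7, 0, 0, 0, 0, 0, -0.04, 0.8, 0, 0, 0, 0, 0, -0.04, 0.8, 0, 0, 0, 0, 0, -0.04, 0.8, 0, 0, 0, 0, 0, -0.03, 0.8, 0, 0, 0, 0, 0, 0, 0.8, 0, 0, 0, 0, 0, 0, 0.8]'

```text
time_s: 19.47
ee_pos: [0.4857, 0.3201, 0.3826]
orientation: [[0.995, -0.097, 0.002], [-0.097, -0.995, 0.002], [0.002, -0.002, -1.0]]
force: [0.0, 0.0, -0.9]
finger_gap: 0.0682
finger_force: 0.0
```

```bash
python3 - <<'E'
from h import *
st()
a=cv2.resize(optics.camera("scene")[100:330,140:430],None,fx=1.7,fy=1.7);b=cv2.resize(optics.camera("wrist"),(500,375))
C=np.zeros((600,800,3),np.uint8);C[:391,:493]=a[:391,:493];C[225:600,300:800][:, :]=np.where(True,b,0)
C[:391,:493]=a[:391,:493]
cv2.imwrite("pics/fin.png",np.clip(C*1.4,0,255).astype(np.uint8))
cv2.imwrite("pics/fin.png",np.clip(np.vstack([np.pad(cv2.resize(a,(378,300)),((0,0),(0,22),(0,0))),cv2.resize(b,(400,300))])*1.4,0,255).astype(np.uint8))
E
```

```text
t 19.4667 p [0.4857 0.3201 0.3826] yaw -5.57 z [ 0.0023  0.002  -1.    ] F [ 0.01    0.0031 -0.8749] M [-0.0356 -0.0418  0.0219] gap 0.06821958124137777 0.0
```

View pics/fin.png

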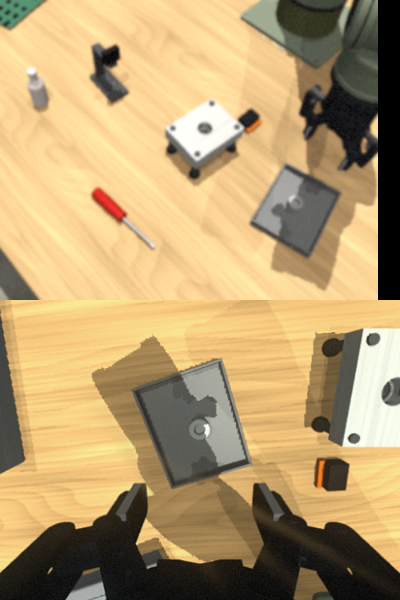

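The picture shows the cup standing open side up in the tray, at about (200,430) in the lower view. The pusher stands upright at (108,70) in the upper view, clear of the frame, and the bystanders haven't moved.

```bash
python3 -c "
from plant import manip
print(manip.hand_in())"
```

```text
the job is handed in; nothing more can be done
None
```

The job is handed in at about 19.5 s: the cup was poked out and stands open side up in the grey tray, the pusher stands upright clear of the frame, and the screwdriver, bottle and relay were not touched (the hand-in gave no verdict).

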